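# Slide a kitchen timer through the spring gate

## Task

With one fingertip push open the spring gate across the tidy tray and, while that finger holds it open, slide the kitchen timer standing in front of it through with the other finger, until the timer is wholly inside and the gate has swung shut behind it. Slide the timer gently along the tray floor: do not lift, tip or squeeze it, and do not shove the gate open with the timer. Leave the other things on the worktop where they are.

Things in the scene. Friction and masses are not known exactly. Their poses are not given: they have to be found in the camera images.
- lane: The tidy tray, fixed: a narrow lane without a roof: black floor plate (top 4 mm over the worktop) between low aluminium walls. Origin: on the worktop, midway under the shut gate; x points along it in through the gate, y across it to the hinge side, z up. Side walls: inner faces at y = +-42 mm, x = -157 (open end) to 217 mm, tops 47 mm over the worktop; end wall's inner face at x = 213 mm.
- gate (a joint): Gate angle in rad: 0 shut (across the lane at x = 0), grows as it is pushed inward (+x), stops at 1.5. A light spring (0.01 N m shut to 0.06 N m fully open) shuts it by itself when let go.
- gate_mid (a point): Middle of the gate's outer face; moves with it. The gate: a white plate with a metal push plate, 4 mm thick, 8 to 44 mm over the worktop, 80 mm long from its upright hinge pin (lane y = +40 mm) to its free edge (y = -40 mm). It swings only inward, sweeping 80 mm deep, and can shut only once the timer's centre is at least 103 mm past the gate line (lane x).
- timer: The kitchen timer: a squat round wind-up timer with a small knob on top, standing on the tray floor in front of the gate; round side walls, 60 mm across, 53 mm high, about 90 g. Origin: centre of its underside; z is its axis.
- timer_center (a point): Centre of the kitchen timer, half-way up (26.5 mm above its underside).
- tamper: Bystander: wooden-handled coffee tamper standing beside the lane, 58 mm across, 94 mm high; origin at the centre of its underside.
- spice_jar: Bystander: glass spice jar with a dark cap standing beside the lane, 41 mm across, 105 mm high; origin at the centre of its underside.
There are look-alikes about, which are no part of the job. Leave any purple or turquoise look-alike of the timer alone.

How it is judged:
On the way, in this order (a step that is already met when the one before it is completed fails the run):
1. a finger pushes the gate open (over 0.25 rad) while the timer is still wholly outside and clear of the gate (value of joint gate above 0.25 rad and contact force between the fingers and gate above 0.05 N and x of timer_center in the frame of lane below -0.031 m and contact force between timer and gate below 0.02 N), for 0.05 s.
2. the timer enters the gateway (its front past the gate line) while a finger still holds the gate open and the timer does not touch it (x of timer_center in the frame of lane between -0.024 and 0.01 m and value of joint gate above 0.6 rad and contact force between the fingers and gate above 0.05 N and contact force between timer and gate below 0.02 N), for 0.05 s.
At the end, for the whole second after the job is handed in: The timer stands flat on the tray floor, at rest, wholly inside (centre at least 90 mm past the gate line, clear of the gate), and the gate is shut to within 0.08 rad (x of timer_center in the frame of lane between 0.09 and 0.19 m and y of timer_center in the frame of lane between -0.02 and 0.02 m and height (world z) of timer below 0.012 m and angle between timer's own z axis and vertical below 0.1 rad and value of joint gate below 0.08 rad and linear speed of timer below 0.01 m/s); the robot touches nothing.
It fails at once if the timer pushes against the gate before it has entered the gateway (centre more than 18 mm before the gate line) (x of timer_center in the frame of lane below -0.018 m and contact force between timer and gate above 0.2 N).
It fails at once if the timer is lifted (over 15 mm) or tipped (over 0.35 rad) (height (world z) of timer above 0.019 m or angle between timer's own z axis and vertical above 0.35 rad).
It fails at once if the timer is squeezed or pushed hard (over 15 N) (contact force between the fingers and timer above 15 N).
It fails at once if the tamper or the spice jar is shifted by over 20 mm (distance of any of tamper, spice_jar from where it was at the start of the episode above 0.02 m).
It also fails if it takes over 48 s, if anything falls off the work surface, if the arm or the gripper's body presses on something with over 40 N, if the wrist force passes 120 N, or if a joint passes its speed limit or range.

## Robot

A 6-joint arm with a two-finger parallel gripper is mounted at the origin on a cart in front of the work surface, level with it; the furniture and walls round the work are solid. World frame = base frame: x ahead of the robot, y to its left, z up, the work surface at z = 0. Lengths are in m, angles in rad, forces in N, time in s.
With the tool pointing down it reaches from about 0.35 to 0.85 m from the base axis. Payload 8.1 kg.
Tool frame: the origin (TCP) lies midway between the tips of the shut fingers; the grasp point (between the pads) lies 19 mm behind it (robot.grip_point_offset is the distance from the TCP to the grasp point, in m); z points along the fingers, y is the line along which they close (so a half turn about z gives the same grasp; the last joint's range is limited). The gripper opens to 93 mm and grips with 3 to 60 N. Pads are 15 mm wide; open, the fingers measure 128 mm over their backs; the gripper's body (75 mm by 188 mm) begins 65 mm behind the grasp point.
Start: joints at [1.068, 0.13, 1.488, -0, 1.523, -0.085], TCP at [0.243, 0.548, 0.219] pointing down, gripper open.
Joint ranges: [-2.96, 2.96], [-0.89, 2.26], [0.02, 2.5], [-1.34, 4.48], [0, 2.73], [-2.66, 2.66]. Speed limits (rad/s): [2.39, 2.39, 2.79, 3.14, 3.14, 3.14].

## Interface

Orientations are given as a rotation vector (axis times angle).
In Python, from plant import robot, read_camera, job gives the robot as it stands.
- The arm moves only by the shell command python3 -m inch 'ROWS' [FORCE]. ROWS is JSON, one flat list of numbers, 5 for each row, row after row: the shift along the world's x, y, z in mm, then the turn about the world's z in degrees, then the opening in per cent of the stroke, from 0 (shut) to 100 (fully open). In form: [dx, dy, dz, yaw, hand, dx, dy, dz, yaw, hand, ...]. A call has 1 to 10 rows; each row is the pose to reach, as a shift and turn from the pose commanded when the call began; what a row does not reach only later rows make up. A row lasts 1/12 s, in which the tool goes at most 41.7 mm and 7.16 degrees, less where a joint would pass 70% of its speed; a pose out of reach is approached as far as the arm can. A call with a gripper value outside its range is refused whole. The fingers move at their own pace and stop on an object; FORCE is the grip in N (left out, the last holds). Time passes only in rows, so rows that repeat a pose let the fingers close. It gives the time, the measured TCP pose, the force, the opening and the grip force at its end, in the units of the state.
- robot.read_state(): the state, without advancing time (a new reading comes with each control period).
- read_camera(name): name is "side" or "top"; returns a dict with "image" (480x640x3 uint8, blue, green, red), "K" (3x3 intrinsics, pixels), "extrinsics" (4x4, takes a point from world to camera coordinates). Camera axes: x right, y down, z forward; pixel columns grow to the right and rows downward; lengths in m; the calibration is good to about 2 mm. A picture is of the moment at which its call begins. There is no depth.
- job.close_job(): hands the job in; it is judged then, once.
The state is a dict: "t": time; "q": joint angles; "dq": joint speeds; "joint_torque": joint torques, N m; "tool_pos": TCP position; "orientation": TCP orientation; "force": force on the tool from outside, world axes, zero at the start; "wrist_torque": the same for the moment, N m; "opening": finger opening in m; "gripper_force": force on a finger pad.
Only numpy, scipy, OpenCV 4.12 (cv2) and the standard library are available. Lean on these libraries where they do the work, as an engineer would, in place of code of your own. Each camera call takes 0.05 s, during which the arm holds its last target. There are 200 camera calls.

## Working session

There is one attempt and no reset: what is moved stays moved. The work goes in short steps, Python scripts to look and compute and a shell command to move; the robot and the scene stay as the last step left them, time stands still between calls to the robot, and variables do not carry over. Pictures are saved under pics/ and viewed, at most 10 in all, crops included, and the job is handed in when it is done.

```bash
mkdir -p pics
python3 - <<'E'
from plant import robot, read_camera
import cv2
for n in("top","side"):
    c=read_camera(n); cv2.imwrite(f"pics/{n}0.png",c["image"]); print(n,c["K"].tolist(),c["extrinsics"].round(4).tolist())
s=robot.read_state(); print(s["t"],s["tool_pos"],s["orientation"],s["opening"])
E
```

```text
top [[498.0284657736389, 0.0, 317.9686361130995], [0.0, 498.0284657736389, 239.1182558523398], [0.0, 0.0, 1.0]] [[-0.0221, -0.9991, 0.0352, 0.0552], [-0.9957, 0.0188, -0.0908, 0.51], [0.0901, -0.0371, -0.9952, 1.0229], [0.0, 0.0, 0.0, 1.0]]
side [[436.7668783162727, 0.0, 315.6326072970142], [0.0, 436.7668783162727, 236.18281991603746], [0.0, 0.0, 1.0]] [[0.9984, -0.0528, 0.0206, -0.5013], [-0.0201, -0.6708, -0.7413, 0.0988], [0.053, 0.7397, -0.6708, 0.9245], [0.0, 0.0, 0.0, 1.0]]
0.1 [0.24317806 0.54797038 0.21768781] [-6.51343127e-01 -3.07285011e+00  2.44544771e-03] 0.09305425430714008
```

View pics/top0.png

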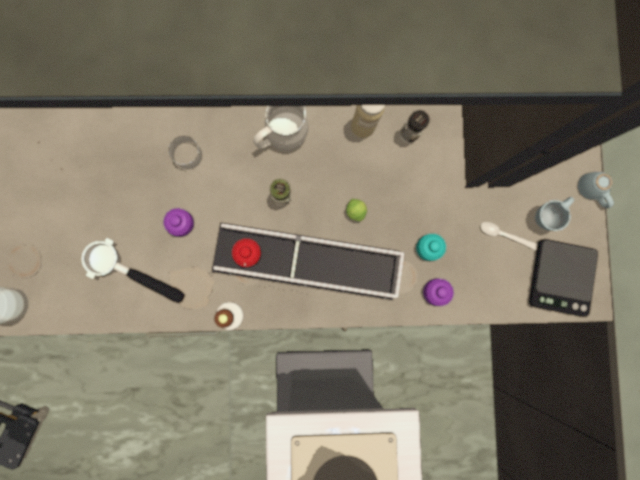

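View pics/side0.png

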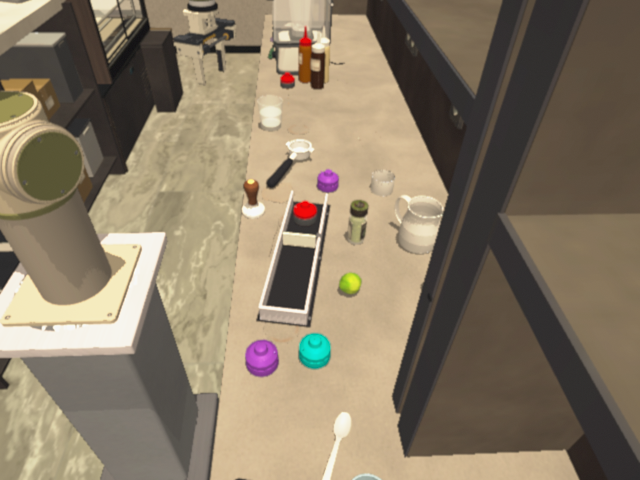

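The top view shows the lane running left to right, with its open end at about (217,248), the gate at (297,258) and the end at (402,273). The red timer is at (247,252), the jar at (280,190) and the tamper at (228,315). The hinge is on the far (+x) side. I'll measure the lane on an enlarged crop.

```bash
cat > h.py <<'E'
import numpy as np,cv2
from plant import robot, read_camera
def ray(c,uv,z):
    R=c["extrinsics"][:3,:3];t=c["extrinsics"][:3,3];o=-R.T@t
    d=R.T@np.linalg.inv(c["K"])@np.array([uv[0],uv[1],1.]); return o+d*(z-o[2])/d[2]
def red(im):
    h=cv2.cvtColor(im,cv2.COLOR_BGR2HSV); m=((h[...,0]<8)|(h[...,0]>172))&(h[...,1]>150)&(h[...,2]>80)
    n,l,s,ce=cv2.connectedComponentsWithStats(m.astype(np.uint8)); return [(s[i],ce[i]) for i in range(1,n) if s[i][4]>60]
E
python3 - <<'E'
from h import *
c=read_camera("top"); im=c["image"]
for s,ce in red(im): print(s,ce,ray(c,ce,.04))
cv2.imwrite("pics/crop.png",cv2.resize(im[215:305,208:410],None,fx=3.9,fy=3.9,interpolation=cv2.INTER_CUBIC))
h=cv2.cvtColor(im,cv2.COLOR_BGR2HSV)
dark=(h[...,2]<75).astype(np.uint8); dark[:215]=0;dark[305:]=0;dark[:,:205]=0;dark[:,410:]=0
n,l,s,ce=cv2.connectedComponentsWithStats(dark)
for i in range(1,n):
    if s[i][4]>100:
        cs=cv2.findContours((l==i).astype(np.uint8),0,2)[0][0]; print(s[i],cv2.boxPoints(cv2.minAreaRect(cs)).round(1).tolist())
E
```

```text
[232 239  29  28 639] [245.9827856  252.33959311] [0.48501329 0.19339814 0.04      ]
[215 229  80  39 690] [[214.0, 263.3999938964844], [219.60000610351562, 227.89999389648438], [294.5, 239.6999969482422], [289.0, 275.20001220703125]]
[302 241  94  51 297] [[301.20001220703125, 242.5], [317.0, 213.5], [406.6000061035156, 262.29998779296875], [390.79998779296875, 291.3999938964844]]
```

View pics/crop.png

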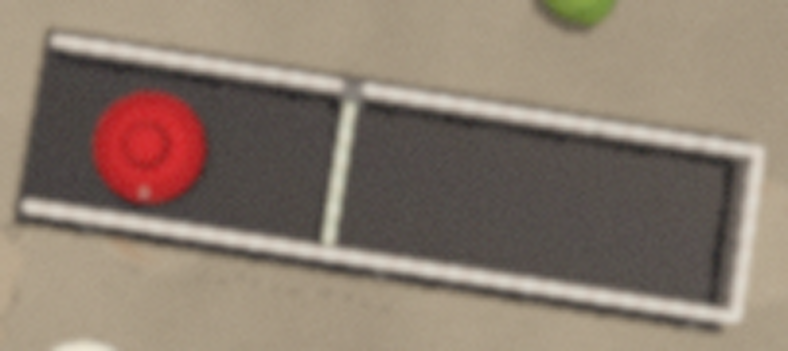

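The crop shows the wall-top corners at about (51,42), (763,150), (22,206) and (741,319). The gate runs from (350,92) to (329,243), and the timer disc is at (150,147). The gate is shut.

```bash
cat >> h.py <<'E'
import json
def lane(w): # world xy -> lane xy mm
    L=json.load(open("lane.json")); a=L["a"]; d=np.array(w[:2])-L["o"]
    return np.array([np.cos(a)*d[0]+np.sin(a)*d[1],-np.sin(a)*d[0]+np.cos(a)*d[1]])*1000
E
python3 - <<'E'
from h import *
from scipy.spatial.transform import Rotation as Ro
c=read_camera("top")
f=lambda u,v,z:ray(c,(u/3.9+208-.37,v/3.9+215-.37),z)[:2]
UL,UR,LL,LR=[f(*p,.047) for p in((51,42),(763,150),(22,206),(741,319))]
G1,G2=f(350,92,.044),f(329,243,.044)
print(UL,UR,LL,LR,G1,G2,np.linalg.norm(UR-UL),np.linalg.norm(LR-LL),np.linalg.norm(UL-LL))
d=(UR-UL)+(LR-LL); a=np.arctan2(d[1],d[0]); d/=np.linalg.norm(d)
m0=(UL+LL)/2;m1=(UR+LR)/2
oa=m0+.157*d; ob=m1-.217*d; print("origins",oa,ob,(G1+G2)/2)
o=(oa+ob)/2
json.dump(dict(o=o.tolist(),a=float(a)),open("lane.json","w"))
print("a",np.degrees(a),o)
t=f(150,147,.045);print("timer",t,lane(t)); cs=read_camera("side")
for s,ce in red(cs["image"]): print("side",s,lane(ray(cs,ce,.045)))
R=Ro.from_rotvec(robot.read_state()["orientation"]).as_matrix(); print("tool y yaw",np.degrees(np.arctan2(R[1,1],R[0,1])), robot.grip_point_offset)
print("fingers mid target at lane(-80,2)",o+[np.cos(a)*-.08-np.sin(a)*.002,np.sin(a)*-.08+np.cos(a)*.002])
E
```

```text
[0.54060876 0.24346362] [ 0.47661864 -0.12919423] [0.45522824 0.25879176] [ 0.38841085 -0.11427716] [0.51169089 0.08774208] [0.4327089 0.1001506] 0.3781119081535215 0.37900525724386913 0.08674551737586099
origins [0.47079335 0.09648867] [0.47000618 0.09200104] [0.4721999  0.09394634]
a -99.94900530534802 [0.47039977 0.09424485]
timer [0.48471079 0.19263958] [-99.38759351  -2.90400656]
side [299  28  13  18 114] [-1281.0553343   -167.25383481]
side [281  72  14  12 122] [-853.63821892 -175.30347197]
side [293 201  24  19 346] [-83.84002942  -1.12532606]
tool y yaw 66.06239506303683 0.0188
fingers mid target at lane(-80,2) [0.48619142 0.17269626]
```

```bash
python3 -m inch '[20,-29,0,2,100, 41,-60,0,4,100, 62,-90,0,6,100, 82,-120,0,7,100, 103,-150,0,8,100, 123,-180,0,9,100, 144,-210,0,10,100, 164,-240,0,11,100, 185,-270,0,12,100, 205,-300,0,14,100]' && python3 -m inch '[20,-29,0,0,100, 35,-51,0,0,100, 42,-61,0,0,100,42,-61,-30,0,100,42,-61,-60,0,100,42,-61,-85,0,100,42,-61,-100,0,100,42,-61,-100,0,100,42,-61,-100,0,100]'
python3 - <<'E'
from h import *
from scipy.spatial.transform import Rotation as Ro
s=robot.read_state();R=Ro.from_rotvec(s["orientation"]).as_matrix(); print(s["t"],s["tool_pos"],lane(s["tool_pos"]),np.degrees(np.arctan2(R[1,1],R[0,1])),R[:,2])
c=read_camera("top");cv2.imwrite("pics/t1.png",cv2.resize(c["image"][190:320,150:420],None,fx=2.9,fy=2.9))
c=read_camera("side");cv2.imwrite("pics/s1.png",cv2.resize(c["image"][120:330,200:420],None,fx=2.8,fy=2.8))
E
```

```text
t: 1.08
tool_pos: [0.4492, 0.2468, 0.2188]
orientation: [0.271, 3.129, 0.0]
force: [0.2, -0.2, -0.4]
opening: 0.0933
gripper_force: 0.0
t: 1.83
tool_pos: [0.4894, 0.1877, 0.118]
orientation: [-0.271, -3.128, 0.001]
force: [-0.5, 0.4, 0.9]
opening: 0.0925
gripper_force: 0.0
1.8333 [0.48944646 0.18767341 0.11799079] [-95.31429901   2.61846017] 80.08604383887973 [-2.24442328e-03 -4.11945298e-04 -9.99997396e-01]
```

View pics/s1.png

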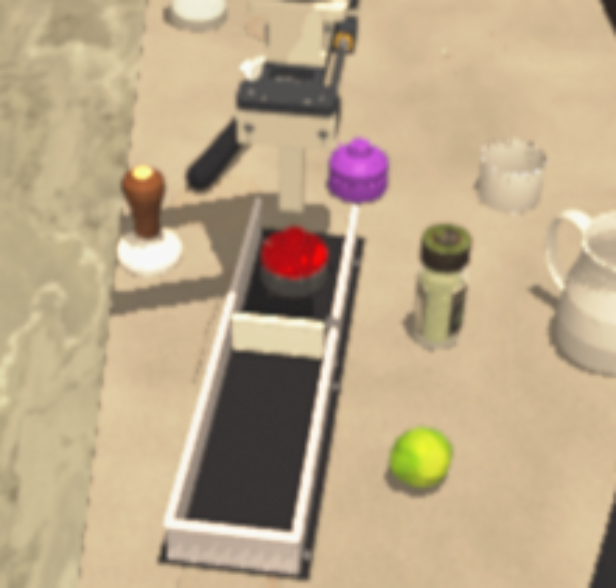

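The gripper is above the timer. Its front finger tip is at crop pixel (291,210), and the timer's front foot is at about (290,292). The bystanders haven't been touched. I'll do one numeric check before descending.

Run:
```python
from h import *
c=read_camera("side")
g=lambda u,v,z:lane(ray(c,(200+u/2.8,120+v/2.8),z)).round(1)
print("timer front foot",g(291,293,.004),"finger tip front L/R",g(279,209,.118),g(303,211,.118),"gate base",g(277,355,.008))
```

```text
timer front foot [-77.3  -1.6] finger tip front L/R [-46.1  -7.2] [-46.3  12.1] gate base [ 6.7 -1.4]
```

View pics/t1.png

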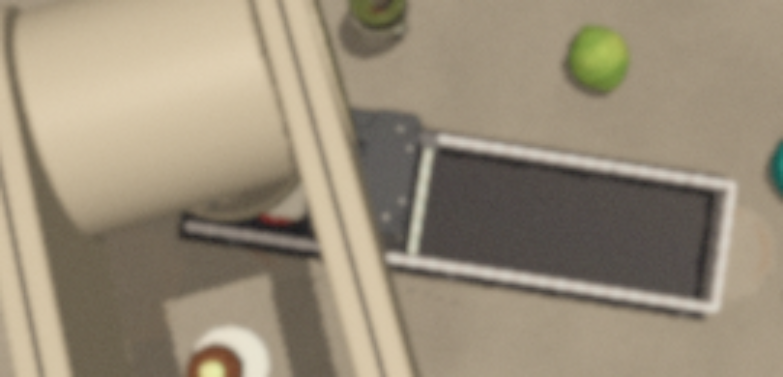

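The top view shows the arm above the tray with the gate clear in front of the gripper body at crop (420,200). I'll shift 5 mm back and descend.

```bash
python3 -m inch '[1,5,0,0,100,1,5,-20,0,100,1,5,-40,0,100,1,5,-55,0,100,1,5,-65,0,100,1,5,-65,0,100]' && python3 -m inch '[0,0,-10,0,100,0,0,-20,0,100,0,0,-30,0,100,0,0,-38,0,100,0,0,-38,0,100,0,0,-38,0,100]'
python3 - <<'E'
from h import *
s=robot.read_state(); print(s["t"],s["tool_pos"],lane(s["tool_pos"]),s["force"])
c=read_camera("side");cv2.imwrite("pics/s2.png",cv2.resize(c["image"][150:290,220:380],None,fx=4,fy=4))
E
```

```text
t: 2.48
tool_pos: [0.4903, 0.1924, 0.052]
orientation: [-0.272, -3.127, 0.001]
force: [0.3, -0.4, -0.8]
opening: 0.0926
gripper_force: 0.0
t: 2.98
tool_pos: [0.4908, 0.1922, 0.0149]
orientation: [-0.272, -3.128, 0.001]
force: [-0.5, -0.1, 0.4]
opening: 0.0926
gripper_force: 0.0
2.9833 [0.49080182 0.19222458 0.01488312] [-100.03119076    3.16713363] [-0.54100051 -0.08029786  0.39430347]
```

View pics/s2.png

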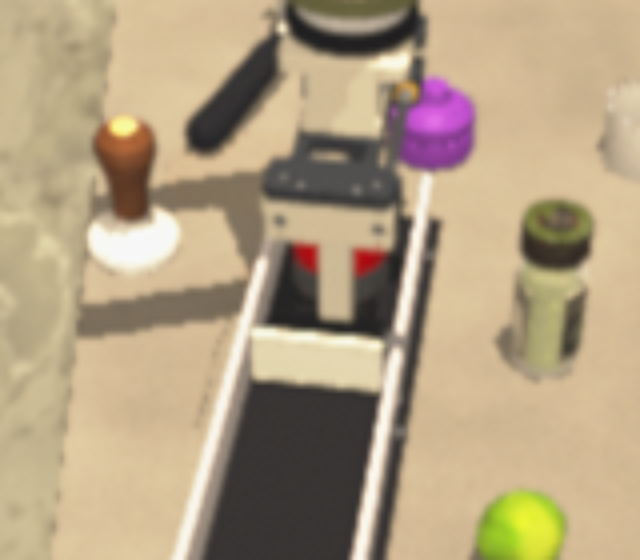

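The leading finger is between the timer and the gate, with its tip at (336,318). The gate is shut. I'll advance gently along the lane, direction (-0.173, -0.985).

```bash
python3 -m inch '[-0.7,-4,0,0,100,-1.4,-8,0,0,100,-2,-12,0,0,100,-2.7,-15.8,0,0,100,-3.4,-19.7,0,0,100,-4.1,-23.6,0,0,100,-4.8,-27.6,0,0,100,-5.5,-31.5,0,0,100,-6.2,-35.5,0,0,100,-6.9,-39.4,0,0,100]' && python3 -m inch '[-0.7,-4,0,0,100,-1.4,-8,0,0,100,-2,-12,0,0,100,-2.7,-15.8,0,0,100,-3.4,-19.7,0,0,100,-4.1,-23.6,0,0,100,-4.8,-27.6,0,0,100,-5.5,-31.5,0,0,100,-5.5,-31.5,0,0,100,-5.5,-31.5,0,0,100]'
python3 - <<'E'
from h import *
s=robot.read_state(); print(s["t"],s["tool_pos"],lane(s["tool_pos"]),s["force"])
c=read_camera("side");cv2.imwrite("pics/s3.png",cv2.resize(c["image"][170:310,220:380],None,fx=4,fy=4))
c=read_camera("top");cv2.imwrite("pics/t3.png",cv2.resize(c["image"][210:310,200:410],None,fx=3.5,fy=3.5))
E
```

```text
t: 3.87
tool_pos: [0.4845, 0.1527, 0.0157]
orientation: [0.272, 3.13, 0.0]
force: [-0.0, 1.1, 0.2]
opening: 0.093
gripper_force: 0.8
t: 4.7
tool_pos: [0.4787, 0.121, 0.0155]
orientation: [-0.273, -3.129, 0.001]
force: [-0.7, 0.3, 0.3]
opening: 0.0933
gripper_force: 0.5
4.7 [0.47866793 0.12103233 0.01545606] [-27.81314187   3.51570717] [-0.67846992  0.33096941  0.27666956]
```

View pics/s3.png

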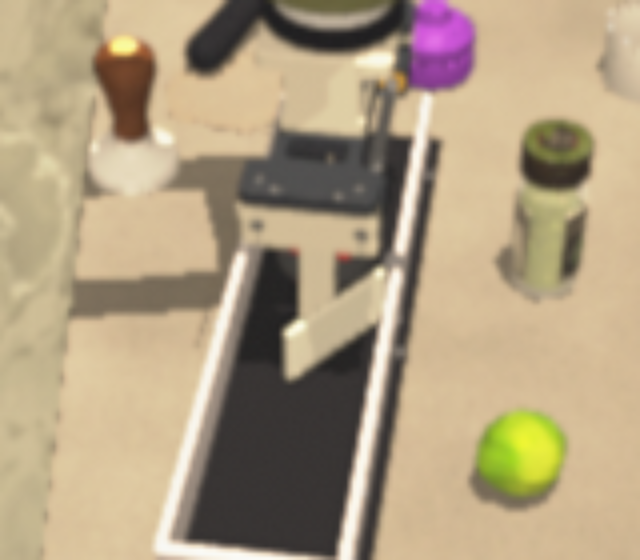

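The finger holds the gate at about 0.8 rad (plate from (285,350) to (380,285)), with the timer behind it and clear. I'll keep advancing into the gateway.

```bash
python3 -m inch '[-0.7,-4,0,0,100,-1.4,-8,0,0,100,-2,-12,0,0,100,-2.7,-15.8,0,0,100,-3.4,-19.7,0,0,100,-4.1,-23.6,0,0,100,-4.8,-27.6,0,0,100,-4.8,-27.6,0,0,100,-4.8,-27.6,0,0,100]'
python3 - <<'E'
from h import *
s=robot.read_state(); print(s["t"],lane(s["tool_pos"]),s["force"])
c=read_camera("side");cv2.imwrite("pics/s4.png",cv2.resize(c["image"][170:310,220:380],None,fx=4,fy=4))
E
```

```text
t: 5.55
tool_pos: [0.4741, 0.0935, 0.0156]
orientation: [-0.273, -3.13, 0.0]
force: [-1.9, -0.0, -0.1]
opening: 0.0928
gripper_force: 0.4
5.55 [0.09922892 3.78398776] [-1.89785432 -0.03686103 -0.06021924]
```

View pics/s4.png

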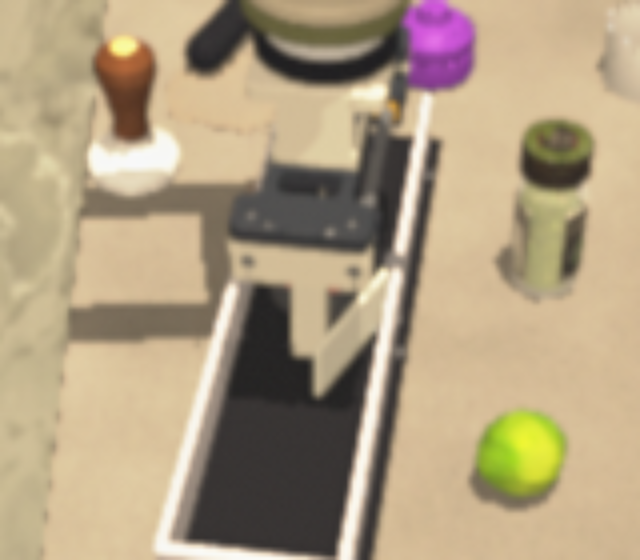

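The gate is open at about 1.1 rad, resting on the finger at (320,350), and the timer is entering. I'll keep pushing, with another short pause in the gateway.

```bash
python3 -m inch '[-0.7,-4,0,0,100,-1.4,-8,0,0,100,-1.4,-8,0,0,100,-1.4,-8,0,0,100,-2,-12,0,0,100,-2.7,-15.8,0,0,100,-3.4,-19.7,0,0,100,-4.1,-23.6,0,0,100,-4.8,-27.6,0,0,100,-5.5,-31.5,0,0,100]' && python3 -m inch '[-0.7,-4,0,0,100,-1.4,-8,0,0,100,-2,-12,0,0,100,-2.7,-15.8,0,0,100,-3.4,-19.7,0,0,100,-4.1,-23.6,0,0,100,-4.8,-27.6,0,0,100,-5.5,-31.5,0,0,100,-6.2,-35.5,0,0,100,-6.9,-39.4,0,0,100]'
python3 - <<'E'
from h import *
s=robot.read_state(); print(s["t"],lane(s["tool_pos"]),s["force"])
c=read_camera("side");cv2.imwrite("pics/s5.png",cv2.resize(c["image"][180:340,220:380],None,fx=3.5,fy=3.5))
E
```

```text
t: 6.43
tool_pos: [0.4686, 0.062, 0.0156]
orientation: [-0.272, -3.13, -0.0]
force: [-0.3, 2.0, 0.4]
opening: 0.0929
gripper_force: 0.9
t: 7.27
tool_pos: [0.4621, 0.0226, 0.0158]
orientation: [0.272, 3.129, 0.0]
force: [1.6, 0.9, 0.1]
opening: 0.0929
gripper_force: 1.1
7.2667 [71.99428169  4.1672667 ] [1.61664213 0.93257285 0.09641293]
```

View pics/s5.png

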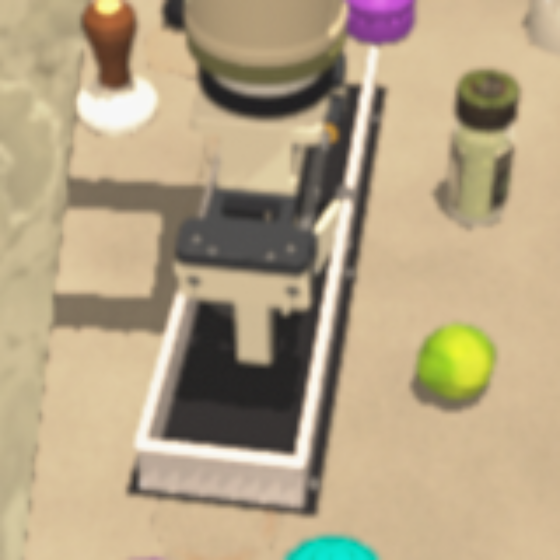

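The gate now rests along the timer at (325,225), and the leading finger is deep inside at (253,360). I'll push another 62 mm, drifting back to the centreline.

```bash
python3 -m inch '[-0.9,-3.8,0,0,100,-1.8,-7.6,0,0,100,-2.8,-11.3,0,0,100,-3.7,-15.1,0,0,100,-4.6,-18.9,0,0,100,-5.5,-22.7,0,0,100,-6.4,-26.4,0,0,100,-7.4,-30.2,0,0,100,-8.3,-34,0,0,100,-8.3,-34,0,0,100]' && python3 -m inch '[-0.9,-3.8,0,0,100,-1.8,-7.6,0,0,100,-2.8,-11.3,0,0,100,-3.7,-15.1,0,0,100,-4.6,-18.9,0,0,100,-5.5,-22.7,0,0,100,-6.4,-26.4,0,0,100,-6.4,-26.4,0,0,100,-6.4,-26.4,0,0,100]'
python3 - <<'E'
from h import *
s=robot.read_state(); print(s["t"],lane(s["tool_pos"]),s["force"])
E
```

```text
t: 8.15
tool_pos: [0.4532, -0.0118, 0.0156]
orientation: [-0.273, -3.129, 0.001]
force: [-0.6, -0.2, -0.2]
opening: 0.0933
gripper_force: 0.0
t: 8.9
tool_pos: [0.4468, -0.0378, 0.0155]
orientation: [-0.273, -3.129, 0.001]
force: [-1.4, -0.8, -0.3]
opening: 0.093
gripper_force: 0.5
8.9 [134.14624085  -0.40905106] [-1.42389349 -0.83982243 -0.31450502]
```

```bash
python3 -m inch '[0.4,2.5,0,0,100,0.9,5,0,0,100,0.9,5,0,0,100,0.9,5,8,0,100,0.9,5,18,0,100,0.9,5,30,0,100,0.9,5,45,0,100,0.9,5,65,0,100,0.9,5,90,0,100,0.9,5,120,0,100]' && python3 -m inch '[0,0,30,0,100,0,35,60,0,100,0,70,80,0,100,0,110,80,0,100,0,150,80,0,100,0,190,80,0,100,0,230,80,0,100,0,230,80,0,100,0,230,80,0,100,0,230,80,0,100]'
python3 - <<'E'
from h import *
c=read_camera("top")
for s,ce in red(c["image"]): print(s,lane(ray(c,ce,.045)))
cv2.imwrite("pics/t6.png",cv2.resize(c["image"][170:330,200:410],None,fx=3.5,fy=3.5))
E
```

```text
t: 9.73
tool_pos: [0.4474, -0.0322, 0.1369]
orientation: [-0.272, -3.129, -0.0]
force: [0.2, 0.3, -0.4]
opening: 0.0928
gripper_force: 0.0
t: 10.57
tool_pos: [0.4481, 0.1976, 0.2165]
orientation: [0.27, 3.129, -0.0]
force: [0.3, -0.5, 0.7]
opening: 0.0928
gripper_force: 0.0
[336 260  28  27 608] [115.48913972 -11.8758512 ]
```

View pics/t6.png

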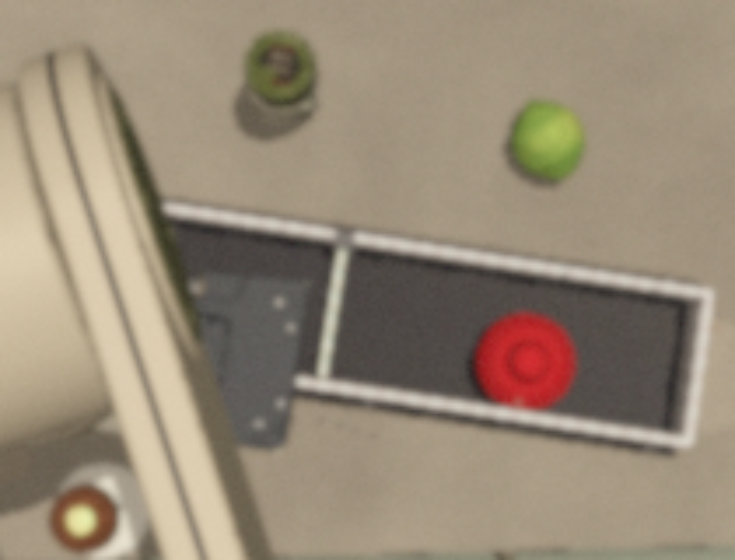

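The gate is shut, from (343,240) to (325,378). The timer is inside at lane (115,-12) mm, and the robot is clear. I'll hand it in.

```bash
python3 -c "
from plant import job
print(job.close_job())"
```

```text
the job is handed in; nothing more can be done
None
```

The job is handed in: the final picture shows the timer wholly inside the tray (about 115 mm past the gate line) and the gate shut behind it, with the tamper and spice jar untouched; `close_job` returned no verdict.

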